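Set the telescopic pick-up pole to its second stop in the bench cradle

ROBOT

A 7-joint arm with a two-finger parallel gripper is mounted at the origin on the work surface. World frame = base frame: x ahead of the robot, y to its left, z up, the work surface at z = 0. Lengths are in m, angles in rad, forces in N, time in s.
With the tool pointing down it reaches from about 0.4 to 0.85 m from the base axis. Payload 6.9 kg.
Tool frame: the origin (TCP) lies midway between the tips of the shut fingers; the grasp point (between the pads) lies 19 mm behind it; z points along the fingers, y is the direction in which the jaws open and shut (so a half turn about z gives the same grasp; the last joint's range is limited). The gripper opens to 85 mm and grips with 20 to 120 N. Pads are 22 mm wide; open, the fingers measure 114 mm over their backs; the gripper's body (76 mm by 85 mm) begins 54 mm behind the grasp point. The pads swing forward as they close: fully open they stand 13 mm farther back than shut.
Start: joints at [-1.077, 0.507, -0.238, 1.5, 0.126, 1.149, -0.155], TCP at [0.237, 0.578, 0.231] pointing down, gripper open.
Joint ranges: [-3.08, 3.08], [-0.24, 2.05], [-1.43, 1.35], [0, 2.5], [-1.52, 4.66], [0.17, 1.96], [-2.89, 2.89]. Speed limits (rad/s): [2.39, 2.39, 3.14, 3.14, 3.14, 3.14, 3.14].

INTERFACE

Orientations are given as a unit quaternion [x, y, z, w].
In Python, from rig import robot gives the robot as it stands.
- The arm moves only by the tool carry_out, never from a script. Its arguments are lists of equal length, an entry for each row: "linear": the shift along the tool's x, y, z in m, a list of three; "yaw": the turn about the tool's z in degrees; "fingers": the opening, from -1 (shut) to 1 (fully open), so that 0 is half open. A call has 1 to 20 rows; each row shifts and turns the pose as measured when the row begins, along the tool's axes as they then stand; what a row does not reach is not made up. A row lasts 1/12 s, in which the tool goes at most 41.7 mm and 7.16 degrees, less where a joint would pass 70% of its speed; a pose out of reach is approached as far as the arm can. A call is refused whole if a number of a shift passes 0.0417 or a number of a turn 7.16, either way. A call with a gripper value outside its range is refused whole. The fingers move at their own pace and stop on an object; the grip force is fixed at half the most. Time passes only in rows, so rows that do not move let the fingers close. It gives the time, the measured TCP pose, the force and the opening at its end, in the units of the state.
- robot.get_state(): the state, without advancing time (a new reading comes with each control period).
- robot.camera(name): name is "side" or "top" or "wrist"; returns the picture (420x560x3 uint8, red, green, blue); there is no depth.
- robot.calibration(name): a dict with "fx", "fy", "cx", "cy" (pixels), "pose" (4x4, takes a point from camera to world coordinates). Camera axes: x right, y down, z forward; pixel columns grow to the right and rows downward; lengths in m; the calibration is good to about 2 mm. A picture is of the moment at which its call begins: read the wrist's pose just before it. calibration takes no time and is no camera call; for the wrist camera it gives the pose at the moment of the call.
- robot.hand_in(): hands the job in, once; it reports no verdict.
The state is a dict: "t": time; "joint_positions": joint angles; "qvel": joint speeds; "joint_torque": joint torques, N m; "position": TCP position; "ee_rot": TCP orientation; "force": force on the tool from outside, world axes, zero at the start; "wrist_torque": the same for the moment, N m; "width": finger opening in m.
Only numpy, scipy, OpenCV 4.12 (cv2) and the standard library are available. Lean on these libraries where they do the work, as an engineer would, in place of code of your own. Each camera call takes 0.05 s, during which the arm holds its last target.

TASK

Lay the telescopic pick-up pole flat in the yellow bench cradle, with its blue cross guard down between the two close-set yellow forks and its black hand grip pointing out past them, and let go of it. Then squeeze the orange button on the side of the hand grip and, keeping it squeezed, pull the grip straight out past the first stop to the second stop, as far as it goes. Finish while still holding the grip there, button squeezed and pole fully extended in the cradle, and do not disturb the other things on the bench.

Things in the scene. Friction and masses are not known exactly. Their poses are not given: they have to be found in the camera images.
- pole_mid (a point): centre of the pole's light grey tube, half-way up. The pole is loose (about 0.27 kg) and lies flat on the bench; x runs along it towards the black hand grip, z is up. Tube: 170 mm long (x -85 to +85), 24 mm wide (y), 28 mm tall, so this point is 14 mm above its underside. A red magnet cup, 26 mm across, ends it at x = -97 mm. From there to the guard the tube is clear to grasp across its width.
- guard_mid (a point): centre of the blue cross guard fixed on the pole at x = +54 mm from pole_mid, axes as for the pole: 10 mm long (x), 54 mm wide (y), 28 mm tall, its underside level with the tube's.
- grip_mid (a point): centre of the black hand grip, axes as for the pole: 50 mm long (x), 24 wide (y), 26 tall. It starts at x = +120 mm from pole_mid and slides to +x when pulled. The orange button, 26 mm long and 18 tall, stands out 7 mm at the middle of its +y side (31 mm across there). Fingers that close on the grip's middle from above, across its width, push the button flush and hold the grip.
- stretch (a joint): how far the inner section is pulled out, m: 0 = fully in, 0.045 = first stop, 0.09 = second stop (dead end at 0.092). Unless the orange button is pressed, a latch locks it at 0, 0.045 or 0.09. An inner spring draws it back with 2 N (in) to 4 N (out), plus about 1 N of friction.
- button (a joint): how far the orange button is pressed, m: 0 = out, 0.007 = flush. The latch is free above 0.004. Its spring takes 2.4 N to start and 6.6 N when flush.
- cradle_seat (a point): where pole_mid comes when the pole lies in the cradle, a steel and yellow fixture screwed to the bench. It is over the middle of the base plate (190 x 90 mm, 8 thick), 49 mm above the bench. x is the direction in which the hand grip must point, z is up. Yellow supports with tops 35 mm above the bench carry the tube: one at x = -75 to -55 mm, and the two forks at the other end.
- cradle_slot (a point): where guard_mid comes: middle of the 20 mm gap between the two forks, 54 mm along the cradle's x from cradle_seat, 49 mm above the bench. The forks are at 10 to 24 mm either side in x. All supports have side walls 30 mm apart inside, flared above, up to 65 mm above the bench, 64 mm wide over all. When the grip is pulled the guard bears on the outer fork (5 mm of play).
- cradle_gap (a point): middle of the free stretch between rear support and forks, 12 mm behind cradle_seat (towards -x), 49 mm above the bench: 85 mm long, open on both sides down to the base plate (8 mm above the bench), for the fingers that lay the pole in.
- spanner: bystander, leave alone: a steel open-ended spanner about 180 mm long lying on the bench
- screwdriver: bystander, leave alone: a red-handled screwdriver about 200 mm long lying on the bench
- torch: bystander, leave alone: a yellow torch standing on its wide lens end, 120 mm tall, 44 mm across; origin at its underside
- bolt: bystander, leave alone: a large dark steel hexagon bolt standing on its head, 76 mm tall, head 40 mm across; origin at its underside
- can: bystander, leave alone: a green can standing upright, 130 mm tall, 66 mm across; origin at its underside
- carton: bystander, leave alone: a closed cardboard carton, 130 x 160 x 90 mm; origin at its underside
There are look-alikes about, which are no part of the job. Leave any purple look-alike of the part that bears cradle_seat alone.

How it is judged:
By the outcome, as a careful person would: the job done as asked, in the order asked, and still so for the second after the job is handed in, while the arm keeps its last pose, push and grip.
It also fails if it takes over 48 s, if anything falls off the work surface, if the arm or the gripper's body presses on something with over 40 N, if the wrist force passes 120 N, or if a joint passes its speed limit or range.

## Working session

There is one attempt and no reset: what is moved stays moved. The work goes in short steps, Python scripts to look and compute and a tool call to move; the robot and the scene stay as the last step left them, time stands still between calls to the robot, and variables do not carry over. Pictures are saved under pics/ and viewed, and the job is handed in when it is done.

Besides the shell and the picture viewer there is one more tool, called after "Emit:" as name(argument=value, ...), one argument or row to a line, values as JSON. carry_out: Moves the arm, as the interface text tells. Its arguments: {"type":"object","properties":{"linear":{"type":"array"},"yaw":{"type":"array"},"fingers":{"type":"array"}},"required":["linear","yaw","fingers"]}

```bash
mkdir -p pics; ls; cat > h.py <<'E'
import numpy as np, cv2
from rig import robot
def snap(n,f):
    im=robot.camera(n); cv2.imwrite('pics/'+f,cv2.cvtColor(im,cv2.COLOR_RGB2BGR)); return im
def ray(c,u,v):
    P=np.array(c['pose']); d=P[:3,:3]@np.array([(u-c['cx'])/c['fx'],(v-c['cy'])/c['fy'],1]); return P[:3,3],d
def onz(c,u,v,z):
    o,d=ray(c,u,v); return o+d*(z-o[2])/d[2]
def proj(c,p):
    P=np.array(c['pose']); q=P[:3,:3].T@(np.array(p)-P[:3,3]); return c['fx']*q[0]/q[2]+c['cx'],c['fy']*q[1]/q[2]+c['cy']
E
python3 - <<'E'
from h import *
s=robot.get_state(); print(s)
for n in('side','top','wrist'):
    np.save(n+'0.npy',snap(n,n+'0.png')); c=robot.calibration(n); print(n,c)
E
```

```text
pics
{'t': 0.0, 'joint_positions': array([-1.07651196,  0.50831064, -0.23753712,  1.50114887,  0.12570057,
        1.14890139, -0.15481414]), 'qvel': array([-0.00137478,  0.00129364,  0.00073252, -0.00234512, -0.00064686,
        0.00343534, -0.00122734]), 'joint_torque': array([ 2.36708274e-04, -6.20597792e+01, -2.18675002e+00, -2.49672425e+01,
        1.27377399e-02,  1.17117373e-02, -4.48967728e-05]), 'position': array([0.23678741, 0.57785584, 0.23044146]), 'ee_rot': array([ 1.93162272e-01,  9.81166421e-01, -8.75283098e-04, -1.55504419e-04]), 'force': array([-0.27839147, -0.48544706,  0.56728936]), 'wrist_torque': array([-0.01374454, -0.03051569, -0.03090882]), 'width': 0.08544547246317177}
side {'fx': 421.4606757073226, 'fy': 421.4606757073226, 'cx': 278.7025715997545, 'cy': 205.62632058279843, 'pose': array([[ 0.98855067, -0.12063178,  0.09063961,  0.36903037],
       [-0.14998666, -0.71998606,  0.67758695, -0.63412243],
       [-0.01647926, -0.68342377, -0.72983586,  0.82059749],
       [ 0.        ,  0.        ,  0.        ,  1.        ]])}
top {'fx': 505.6808358637118, 'fy': 505.6808358637118, 'cx': 276.018721126005, 'cy': 210.08529647750262, 'pose': array([[ 2.71769003e-04, -9.81768324e-01,  1.90081258e-01,
         2.13018991e-01],
       [-9.99952472e-01,  1.58568901e-03,  9.61975606e-03,
         6.72776813e-02],
       [-9.74578154e-03, -1.90074838e-01, -9.81721231e-01,
         1.52594482e+00],
       [ 0.00000000e+00,  0.00000000e+00,  0.00000000e+00,
         1.00000000e+00]])}
wrist {'fx': 332.1399778724123, 'fy': 332.1399778724123, 'cx': 280.7357961391066, 'cy': 211.49546718168443, 'pose': array([[ 0.37955425,  0.88474985,  0.27047415,  0.16656289],
       [ 0.92516617, -0.36218819, -0.11352213,  0.60567094],
       [-0.00247614,  0.29332134, -0.9560107 ,  0.37226262],
       [ 0.        ,  0.        ,  0.        ,  1.        ]])}
```

View pics/top0.png

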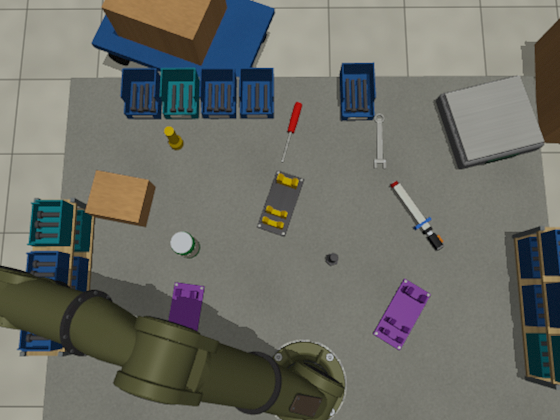

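View pics/side0.png

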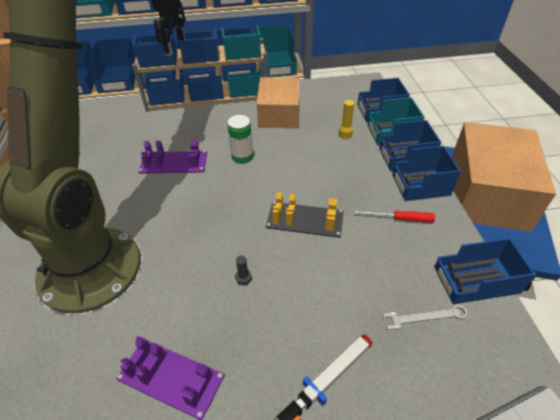

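View pics/wrist0.png

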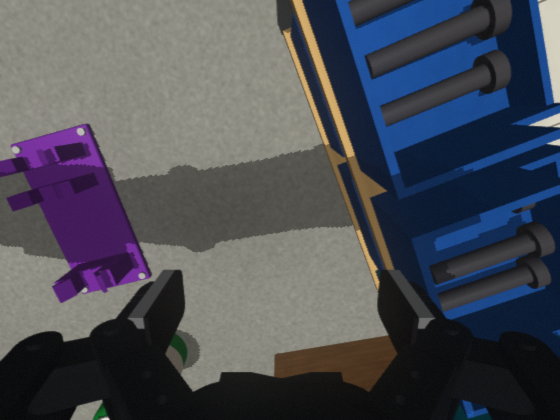

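The top view shows the yellow cradle at about (281,203) with its close-set forks at (272,217), towards the robot. The pole runs from its red cup at (394,184) to the grip at (435,240), with the guard at (422,225). I'll measure these by colour mask next.

```bash
python3 - <<'E'
from h import *
im=np.load('top0.npy'); c=robot.calibration('top')
hsv=cv2.cvtColor(im,cv2.COLOR_RGB2HSV)
def comp(m,roi,name,z,mina=6):
    x0,y0,x1,y1=roi; k=np.zeros(m.shape,np.uint8); k[y0:y1,x0:x1]=m[y0:y1,x0:x1]
    n,l,s,ce=cv2.connectedComponentsWithStats(k)
    for i in range(1,n):
        if s[i,4]>=mina: print(name,s[i],ce[i].round(1),onz(c,*ce[i],z).round(4))
R=(380,175,450,255)
H,S,V=hsv[...,0].astype(int),hsv[...,1].astype(int),hsv[...,2].astype(int)
comp(((S<40)&(V>190)).astype(np.uint8),R,'tube',.028)
comp(((H>100)&(H<125)&(S>120)).astype(np.uint8),R,'guard',.028)
comp((((H<6)|(H>174))&(S>120)&(V>80)).astype(np.uint8),R,'red',.026)
comp(((H>6)&(H<20)&(S>150)).astype(np.uint8),R,'orange',.02,3)
comp((V<50).astype(np.uint8),R,'black',.026)
C=(250,165,310,245)
comp(((H>18)&(H<30)&(S>150)&(V>100)).astype(np.uint8),C,'yel',.05)
m=((V<80)&(S<60)).astype(np.uint8); comp(m,C,'plate',.008)
k=np.zeros_like(m);k[165:245,250:310]=m[165:245,250:310]; k|=0
yy=((H>18)&(H<30)&(S>150)&(V>100)); k[165:245,250:310]|=yy[165:245,250:310]
cs=max(cv2.findContours(k,0,2)[0],key=cv2.contourArea); print(cv2.minAreaRect(cs))
b=cv2.boxPoints(cv2.minAreaRect(cs)); print([onz(c,*p,.008).round(3) for p in b])
for n,r in(('pole',(375,165,455,255)),('crad',(240,155,320,250))):
    cv2.imwrite(f'pics/{n}0.png',cv2.resize(cv2.cvtColor(im,cv2.COLOR_RGB2BGR)[r[1]:r[3],r[0]:r[2]],None,fx=6,fy=6,interpolation=cv2.INTER_NEAREST))
E
```

```text
guard [414 217  17  13  52] [421.8 223.3] [ 0.4621 -0.3545  0.028 ]
red [391 181   7   6  22] [394.  183.6] [ 0.5849 -0.2774  0.026 ]
orange [437 235   6   8  18] [439.6 238.3] [ 0.4179 -0.4073  0.02  ]
black [422 227  10   7  28] [426.4 230.4] [ 0.4408 -0.3676  0.026 ]
black [427 233  16  17 134] [434.  240.8] [ 0.4094 -0.3885  0.026 ]
yel [276 173  23  13 155] [287.3 179.9] [0.591  0.0477 0.05  ]
yel [266 206  22  11 114] [276.1 211.4] [0.4947 0.0815 0.05  ]
yel [262 216  22  12 116] [272.5 222.2] [0.4623 0.0923 0.05  ]
plate [283 173  13   5  25] [288.7 175.4] [0.6162 0.043  0.008 ]
plate [260 174  43  48 768] [282.2 197.2] [0.5471 0.0631 0.008 ]
plate [274 216   3   4   9] [274.7 217.7] [0.4834 0.0863 0.008 ]
plate [283 219   6  15  24] [285.8 226.3] [0.4566 0.0523 0.008 ]
plate [260 224  19  10  40] [267.1 228.5] [0.45   0.1093 0.008 ]
((280.083984375, 202.83135986328125), (28.83310317993164, 60.47980499267578), 18.88608741760254)
[array([0.455, 0.141, 0.008]), array([0.635, 0.082, 0.008]), array([ 0.605, -0.003,  0.008]), array([0.427, 0.058, 0.008])]
```

```bash
python3 -c "
import cv2,numpy as np
a=cv2.imread('pics/pole0.png');b=cv2.imread('pics/crad0.png');h=max(a.shape[0],b.shape[0])
a=cv2.copyMakeBorder(a,0,h-a.shape[0],0,0,0);b=cv2.copyMakeBorder(b,0,h-b.shape[0],0,0,0)
i=np.hstack([a,b]);i=cv2.resize(i,(800,int(h*800/i.shape[1])));cv2.imwrite('pics/both0.png',i)"
```

```text
(no output)
```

View pics/both0.png

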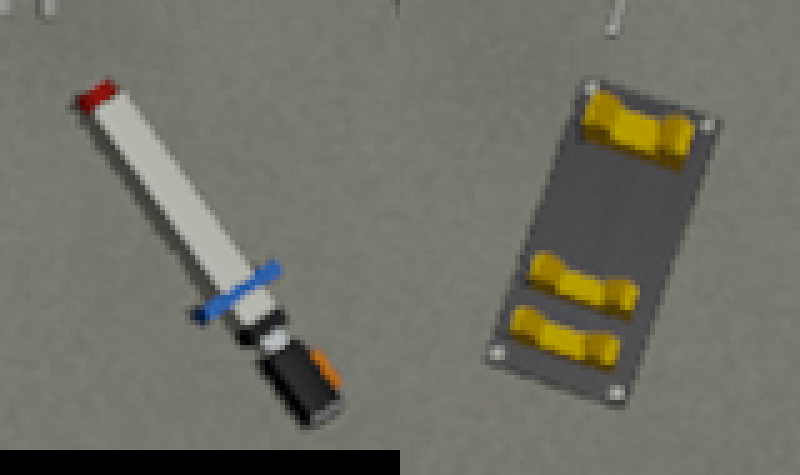

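Emit:
carry_out(
  linear=[
    [-0.032, -0.021, 0],
    [-0.032, -0.021, 0],
    [-0.032, -0.021, 0],
    [-0.032, -0.021, 0],
    [-0.032, -0.021, 0],
    [-0.032, -0.021, 0],
    [-0.032, -0.021, 0],
    [-0.032, -0.021, 0],
    [-0.032, -0.021, 0],
    [-0.032, -0.021, 0],
    [-0.032, -0.021, 0],
    [-0.032, -0.021, 0],
  ],
  yaw=[0, 0, 0, 0, 0, 0, 0, 0, 0, 0, 0, 0],
  fingers=[1, 1, 1, 1, 1, 1, 1, 1, 1, 1, 1, 1],
)

```text
t: 1.15
position: [0.4997, 0.1927, 0.2251]
ee_rot: [0.183, 0.983, -0.001, -0.004]
force: [0.2, 0.7, -0.5]
width: 0.0852
```

Emit:
carry_out(
  linear=[
    [-0.016, -0.026, 0],
    [-0.016, -0.026, 0],
    [-0.016, -0.026, 0],
    [-0.016, -0.026, 0],
    [0, 0, 0],
  ],
  yaw=[0, 0, 0, 0, 0],
  fingers=[1, 1, 1, 1, 1],
)

```text
t: 1.57
position: [0.5264, 0.0563, 0.2233]
ee_rot: [0.19, 0.982, -0.003, -0.004]
force: [-0.1, -0.7, 0.3]
width: 0.0857
```

```bash
python3 - <<'E'
from h import *
import pickle
c=robot.calibration('wrist'); im=snap('wrist','wcr.png'); pickle.dump((c,im,robot.get_state()),open('wcr.pkl','wb')); print(c['pose'].round(3).tolist())
E
```

```text
[[0.373, 0.89, 0.263, 0.457], [0.928, -0.355, -0.115, 0.084], [-0.009, 0.287, -0.958, 0.365], [0.0, 0.0, 0.0, 1.0]]
```

View pics/wcr.png

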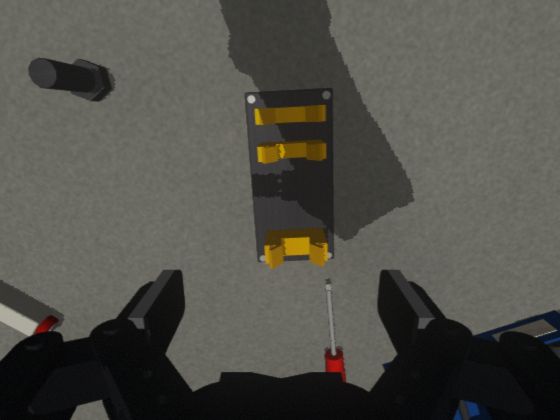

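The wrist view shows the cradle plate with its screws near (251,99), (326,95), (328,256) and (263,259).

```bash
python3 - <<'E'
from h import *
import pickle
c,im,s=pickle.load(open('wcr.pkl','rb'))
hsv=cv2.cvtColor(im,cv2.COLOR_RGB2HSV).astype(int);H,S,V=[hsv[...,i] for i in range(3)]
m=((V<75)&(S<60))|((H>15)&(H<32)&(S>120)); m=m.astype(np.uint8)
k=np.zeros_like(m);k[80:275,235:345]=m[80:275,235:345]
m=((V>110)&(S<50)).astype(np.uint8)
k2=np.zeros_like(m);k2[85:270,242:338]=m[85:270,242:338]
n,l,st,ce=cv2.connectedComponentsWithStats(k2)
for i in range(1,n):
    if 10<st[i,4]<200: print(st[i],ce[i].round(1),onz(c,*ce[i],.009).round(4))
y=((H>18)&(H<32)&(S>150)&(V>60)).astype(np.uint8)
y[:80]=0;y[275:]=0;y[:,:235]=0;y[:,345:]=0
n,l,st,ce=cv2.connectedComponentsWithStats(y)
for i in range(1,n):
    if st[i,4]>30: print('y',st[i],ce[i].round(1))
cv2.imwrite('pics/wcrz.png',cv2.resize(cv2.cvtColor(im,cv2.COLOR_RGB2BGR)[80:275,235:345],None,fx=3,fy=3))
E
```

```text
[247  95   9   9  55] [250.9  98.8] [0.4326 0.0577 0.009 ]
[250 250   4   8  22] [251.5 253. ] [ 0.5892 -0.0091  0.009 ]
[328 252   4   6  13] [329.6 254.7] [0.6247 0.0746 0.009 ]
[260 255   5   6  25] [262.2 257.8] [5.993e-01 1.000e-04 9.000e-03]
[264 263   8   7  15] [267.5 266.5] [0.6121 0.0016 0.009 ]
[247 265   6   5  15] [249.7 267.2] [ 0.6051 -0.0183  0.009 ]
[292 265   6   3  11] [294.5 265.8] [0.6229 0.0315 0.009 ]
y [ 254  105   72   20 1146] [290.  114.4]
y [ 257  140   70   24 1255] [291.3 150.4]
y [ 264  228   64   41 1915] [295.4 245.4]
```

View pics/wcrz.png

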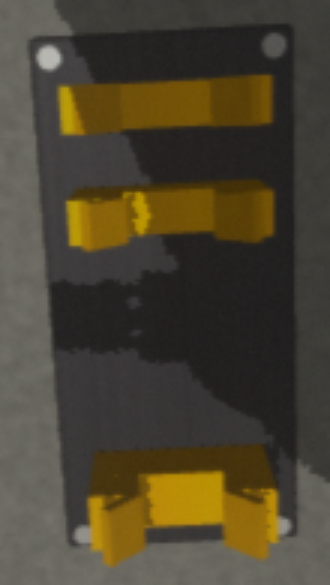

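```bash
python3 - <<'E'
from h import *
import pickle
c,im,s=pickle.load(open('wcr.pkl','rb'))
A,B,C,D=[onz(c,*p,.009)[:2] for p in((250.9,98.8),(326,95),(262.4,258),(329,254.8))]
print(A,B,C,D,'ctr',(A+D)/2,(B+C)/2)
for a,b in((C,A),(D,B)):
    print(np.degrees(np.arctan2(*(b-a)[::-1])),np.linalg.norm(b-a))
print(np.degrees(np.arctan2(*(B-A)[::-1]))-90,np.linalg.norm(B-A),np.linalg.norm(D-C))
# plate outline far edge/left/right subpixel: corners from zoom
P=[onz(c,235+u/3,80+v/3,.008)[:2] for u,v in((30,38),(291,25),(70,547),(296,540))]
print(P, np.mean(P,0))
# fork inner tops: valley floor at z=.035, estimate floor centre
for n,u,v in(('outer',235+168/3,80+103/3),('inner',235+180/3,80+210/3),('rear',235+185/3,80+498/3)): print(n,onz(c,u,v,.035).round(4))
E
```

```text
[0.43262935 0.05773952] [0.45767324 0.12979575] [5.99710879e-01 2.22160716e-04] [0.62459698 0.07389219] ctr [0.52861316 0.06581586] [0.52869206 0.06500896]
161.00411560943985 0.1767045152198972
161.48405642454526 0.1760362016151839
-19.165426708264874 0.07628431421517488 0.07775983351360626
[array([0.42490372, 0.05444385]), array([0.45393964, 0.13767942]), array([ 0.60347067, -0.00662334]), array([0.63333459, 0.07673063])] [0.52891215 0.06555764]
outer [0.4616 0.0896 0.035 ]
inner [0.4944 0.081  0.035 ]
rear [0.5899 0.0459 0.035 ]
```

Emit:
carry_out(
  linear=[
    [-0.0126, -0.036, 0],
    [-0.0126, -0.036, 0],
    [-0.0126, -0.036, 0],
    [-0.0126, -0.036, 0],
    [-0.0126, -0.036, 0],
    [-0.0126, -0.036, 0],
    [-0.0126, -0.036, 0],
    [-0.0126, -0.036, 0],
    [-0.0126, -0.036, 0],
    [-0.0126, -0.036, 0],
    [0, 0, 0],
    [0, 0, 0],
    [0, 0, 0],
    [0, 0, 0],
    [0, 0, 0],
    [0, 0, 0],
    [0, 0, 0],
    [0, 0, 0],
    [0, 0, 0],
  ],
  yaw=[0, 0, 0, 0, 0, 0, 0, 0, 0, 0, -6.8, -6.8, -6.8, -6.8, -6.8, -6.8, -6.8, -6.8, 0],
  fingers=[1, 1, 1, 1, 1, 1, 1, 1, 1, 1, 1, 1, 1, 1, 1, 1, 1, 1, 1],
)

```text
t: 3.2
position: [0.5202, -0.3131, 0.2168]
ee_rot: [-0.315, 0.949, 0.008, -0.003]
force: [-0.5, -0.3, -0.0]
width: 0.0856
```

```bash
python3 - <<'E'
from h import *
import pickle
c=robot.calibration('wrist'); im=snap('wrist','wp.png'); pickle.dump((c,im,robot.get_state()),open('wp.pkl','wb'))
E
```

```text
(no output)
```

View pics/wp.png

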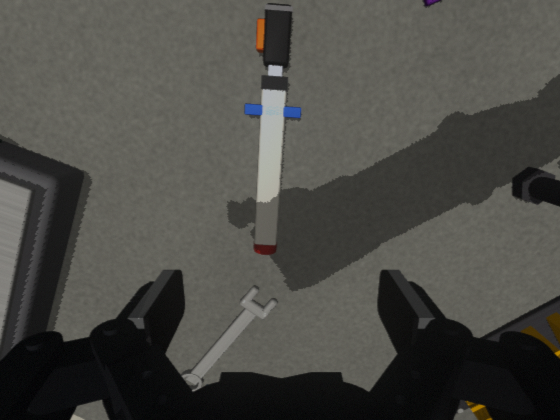

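The wrist view shows the whole pole, with the guard at (272,111), the cup at (265,249), the grip at (278,38) and the button on its left at (261,35). The spanner is beyond the cup end.

```bash
python3 - <<'E'
from h import *
import pickle
c,im,s=pickle.load(open('wp.pkl','rb'))
hsv=cv2.cvtColor(im,cv2.COLOR_RGB2HSV).astype(int);H,S,V=[hsv[...,i] for i in range(3)]
for y in (95,125,150,175,200,225,235):
    row=im[y,235:310].astype(int).sum(1)//3; print(y,row[15:55].tolist())
g=((H>100)&(H<125)&(S>140)).astype(np.uint8); g[:80]=0;g[140:]=0;g[:,:230]=0;g[:,320:]=0
ys,xs=np.where(g); print(xs.min(),xs.max(),[(x,ys[xs==x].min(),ys[xs==x].max()) for x in(247,252,257,290,295,299) if (xs==x).any()])
r=(((H<6)|(H>174))&(S>120)).astype(np.uint8); r[:230]=0;r[260:]=0;r[:,:240]=0;r[:,300:]=0
ys,xs=np.where(r); print('red',xs.min(),xs.max(),ys.min(),ys.max(),xs.mean(),ys.mean())
E
```

```text
95 [93, 94, 95, 98, 99, 98, 101, 101, 99, 97, 100, 126, 162, 176, 179, 179, 178, 178, 179, 178, 177, 178, 176, 178, 179, 178, 176, 177, 178, 176, 176, 175, 176, 176, 172, 138, 83, 80, 91, 93]
125 [99, 100, 103, 102, 101, 101, 99, 99, 97, 93, 135, 169, 176, 177, 177, 178, 178, 177, 176, 177, 176, 177, 177, 177, 177, 175, 176, 175, 175, 175, 176, 174, 169, 137, 87, 86, 94, 97, 100, 103]
150 [99, 99, 98, 96, 97, 97, 97, 98, 97, 143, 169, 175, 176, 177, 177, 177, 176, 175, 176, 176, 175, 176, 175, 174, 175, 175, 173, 175, 174, 174, 172, 141, 91, 88, 94, 97, 96, 97, 99, 100]
175 [92, 91, 95, 93, 95, 99, 99, 109, 149, 168, 174, 174, 173, 173, 174, 173, 174, 172, 173, 173, 173, 172, 171, 172, 172, 171, 171, 172, 169, 147, 106, 74, 86, 94, 96, 97, 98, 97, 97, 98]
200 [60, 61, 61, 61, 65, 72, 114, 152, 167, 169, 166, 169, 170, 170, 169, 170, 168, 166, 167, 165, 128, 100, 96, 94, 96, 96, 94, 93, 81, 64, 58, 58, 58, 58, 59, 57, 58, 59, 57, 58]
225 [95, 97, 98, 96, 86, 86, 92, 96, 94, 95, 95, 95, 95, 95, 96, 95, 94, 95, 96, 93, 94, 93, 95, 93, 94, 93, 83, 62, 57, 58, 58, 58, 56, 55, 57, 57, 58, 57, 56, 56]
235 [86, 69, 58, 59, 64, 81, 94, 94, 96, 95, 94, 95, 96, 95, 95, 94, 96, 95, 93, 95, 95, 94, 93, 93, 92, 87, 69, 61, 54, 57, 56, 58, 56, 57, 58, 56, 59, 59, 59, 58]
245 300 [(247, np.int64(104), np.int64(113)), (252, np.int64(104), np.int64(114)), (257, np.int64(105), np.int64(114)), (290, np.int64(107), np.int64(116)), (295, np.int64(107), np.int64(117)), (299, np.int64(108), np.int64(117))]
red 254 275 245 254 264.47849462365593 249.0752688172043
```

```bash
python3 - <<'E'
from h import *
im=cv2.imread('pics/wp.png')
cv2.imwrite('pics/wpz.png',cv2.resize(im[0:260,225:325],None,fx=2.3*1,fy=2.3))
cv2.imwrite('pics/wpz2.png',cv2.resize(im[80:140,230:320],None,fx=8,fy=8,interpolation=0))
E
```

```text
(no output)
```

View pics/wpz2.png

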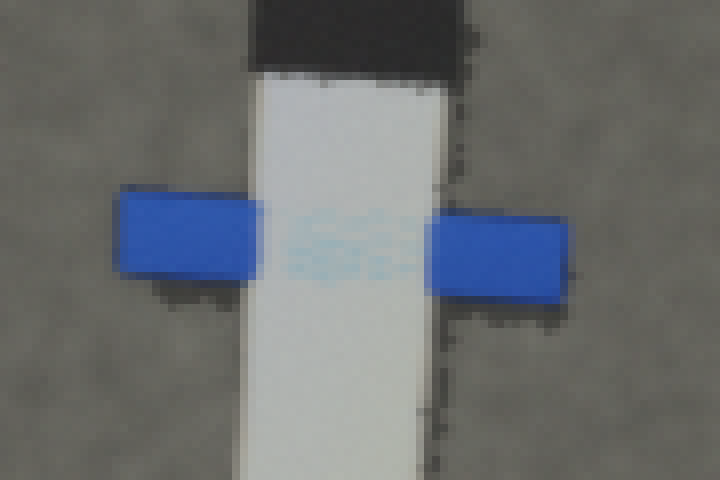

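```bash
python3 - <<'E'
from h import *
import pickle
c,im,s=pickle.load(open('wp.pkl','rb')); print(c['pose'][:3,3])
M=np.array([onz(c,u,v,.028)[:2] for u,v in((273.15,95),(271.5,125),(270.05,150),(268.5,175))])
L=[onz(c,u,v,.028)[:2] for u,v in((261.3,95),(285,95),(257.8,175),(279.2,175))]
print('w',np.linalg.norm(L[0]-L[1]),np.linalg.norm(L[2]-L[3]))
d=M[0]-M[-1]; d/=np.linalg.norm(d); print('ang',np.degrees(np.arctan2(d[1],d[0]))%360)
g=onz(c,272.5,110.6,.028)[:2]; gm=M.mean(0)+d*((g-M.mean(0))@d)
print('guard',g,gm,'pole_mid',gm-d*.054)
print('tube end',onz(c,274,89,.028)[:2], (onz(c,274,89,.028)[:2]-gm)@d)
R=onz(c,264.5,247.5,.02)[:2]; print('red',R,(R-gm)@d)
e=[onz(c,u,v,.028)[:2] for u,v in((245,108.5),(300.5,112))]; print(np.linalg.norm(e[0]-e[1]), np.degrees(np.arctan2(*(e[1]-e[0])[::-1]))%360)
q=s['ee_rot'];print(s['position'], np.degrees(2*np.arctan2(q[1],q[0])))
E
```

```text
[ 0.46073141 -0.36052566  0.35842398]
w 0.022258240393616586 0.021514046758964837
ang 212.8439041681768
guard [ 0.4623657  -0.36228001] [ 0.46247277 -0.36244587] pole_mid [ 0.50784094 -0.33315885]
tube end [ 0.44596289 -0.37260251] 0.01937927159760949
red [ 0.58383004 -0.28395518] -0.14452805576595112
0.05286245467243479 123.29014928505934
[ 0.52030304 -0.31283003  0.21676537] 216.4150139410737
```

Emit:
carry_out(
  linear=[
    [0, 0, 0],
    [0.0216, -0.0102, 0],
    [0, 0, 0.038],
    [0, 0, 0.038],
    [0, 0, 0.038],
    [0, 0, 0],
  ],
  yaw=[3.4, 0, 0, 0, 0, 0],
  fingers=[1, 1, 1, 1, 1, 1],
)

```text
t: 3.75
position: [0.5116, -0.3289, 0.1023]
ee_rot: [-0.272, 0.962, 0.006, 0.0]
force: [-0.9, 0.8, 0.3]
width: 0.0853
```

```bash
python3 - <<'E'
from h import *
import pickle
c=robot.calibration('wrist'); im=snap('wrist','wp2.png'); s=robot.get_state(); pickle.dump((c,im,s),open('wp2.pkl','wb'))
q=s['ee_rot'];print(s['position'],q, np.degrees(2*np.arctan2(q[1],q[0])))
E
```

```text
[ 0.5132331  -0.3296844   0.10581899] [-0.2717423   0.96235855  0.00437477  0.00173647] 211.53629863800506
```

View pics/wp2.png

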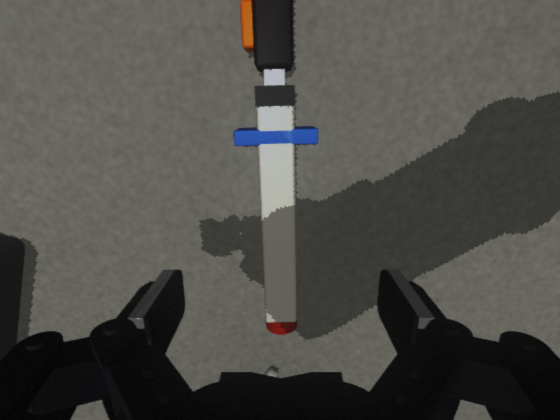

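The pole is centred between the fingers, with the guard at (276,136) and the cup at (281,327). I'll measure the residual offset.

```bash
cat > pole.py <<'E'
from h import *
def edges(im,v,u0,u1):
    pass
E
python3 - <<'E'
from h import *
import pickle
c,im,s=pickle.load(open('wp2.pkl','rb'))
g=cv2.GaussianBlur(cv2.cvtColor(im,cv2.COLOR_RGB2GRAY),(3,3),0).astype(float)
hsv=cv2.cvtColor(im,cv2.COLOR_RGB2HSV).astype(int);H,S,V=[hsv[...,i] for i in range(3)]
pts=[]
for v in(112,120,160,180,200):
    r=g[v,240:315]; idx=np.where(r>140)[0]; pts.append(((idx[0]+idx[-1])/2+240,v)); print(v,idx[0]+240,idx[-1]+240)
b=((H>100)&(H<125)&(S>140)); b[:110]=0;b[170:]=0;b[:,:220]=0;b[:,340:]=0
ys,xs=np.where(b); u=(xs.min()+xs.max())/2; l=xs<250; rr=xs>305
print(xs.min(),xs.max(),ys[l].mean(),ys[rr].mean())
M=np.array([onz(c,*p,.028)[:2] for p in pts]); d=M[0]-M[-1]; d/=np.linalg.norm(d)
G=onz(c,u,(ys[l].mean()+ys[rr].mean())/2,.028)[:2]
gm=M.mean(0)+d*((G-M.mean(0))@d)
print(np.degrees(np.arctan2(d[1],d[0]))%360,G,gm,'mid',gm-d*.054)
X=-np.array(c['pose'])[:3,1]; print('cam up ang',np.degrees(np.arctan2(X[1],X[0]))%360)
mid=gm-d*.054; p=s['position'][:2]; th=2*np.arctan2(s['ee_rot'][1],s['ee_rot'][0]); D=mid-p
print('tool dx dy',D@[np.cos(th),np.sin(th)],D@[np.sin(th),-np.cos(th)])
E
```

```text
112 258 291
120 258 292
160 260 292
180 261 293
200 261 293
234 317 137.06177606177607 135.1979695431472
212.85798241355917 [ 0.4619092  -0.36261032] [ 0.46194869 -0.36267147] mid [ 0.50730966 -0.3333733 ]
cam up ang 211.30199830062435
tool dx dy 0.006978037184977781 -4.590458582075371e-05
```

Emit:
carry_out(
  linear=[
    [0.007, 0, 0],
    [0, 0, 0.035],
    [0, 0, 0.035],
    [0, 0, 0.012],
    [0, 0, 0],
    [0, 0, 0],
  ],
  yaw=[-1.3, 0, 0, 0, 0, 0],
  fingers=[1, 1, 1, 1, 1, 1],
)

```text
t: 4.3
position: [0.5153, -0.3375, 0.0359]
ee_rot: [-0.282, 0.959, -0.003, 0.008]
force: [-0.1, -0.7, -0.0]
width: 0.0854
```

```bash
python3 - <<'E'
from h import *
for i in range(3):
    s=robot.get_state(); q=s['ee_rot'];print(s['t'],s['position'],q, np.degrees(2*np.arctan2(q[1],q[0]))); 
E
```

```text
4.3 [ 0.51530577 -0.3374929   0.03594705] [-0.28183022  0.95942593 -0.00326674  0.00793404] 212.7401755157197
4.3 [ 0.51530577 -0.3374929   0.03594705] [-0.28183022  0.95942593 -0.00326674  0.00793404] 212.7401755157197
4.3 [ 0.51530577 -0.3374929   0.03594705] [-0.28183022  0.95942593 -0.00326674  0.00793404] 212.7401755157197
```

```bash
cat >> h.py <<'E'
def avg(n=6,pr=True):
    P=[];Q=[]
    for i in range(n):
        robot.camera('top'); s=robot.get_state(); P.append(s['position']); Q.append(s['ee_rot']*np.sign(s['ee_rot'][1]))
    P=np.array(P);q=np.mean(Q,0); q/=np.linalg.norm(q)
    if pr: print('t',s['t'],'pos',P.mean(0).round(4),'sd',P.std(0).round(4),'q',q.round(4),'ang',np.degrees(2*np.arctan2(q[1],q[0])).round(2),'F',s['force'].round(1),'w',round(s['width'],4))
    return P.mean(0),np.radians(np.degrees(2*np.arctan2(q[1],q[0]))),q
def todo(target,ang):
    p,th,q=avg(); D=np.array(target)-p
    X=np.array([np.cos(th),np.sin(th)]);Y=np.array([np.sin(th),-np.cos(th)])
    print('tool move',(D[:2]@X).round(4),(D[:2]@Y).round(4),(-D[2]).round(4),'yaw',((np.degrees(th)-ang+180)%360-180).round(2))
E
python3 - <<'E'
from h import *
todo([.5075,-.333,.005],212.9)
snap('wrist','wp3.png')
E
```

```text
t 4.6 pos [ 0.5156 -0.3376  0.0362] sd [0.0002 0.0001 0.0003] q [-0.2819  0.9594 -0.0037  0.0084] ang 212.74 F [ 0.9 -0.9 -0. ] w 0.0849
tool move 0.0043 0.0082 0.0312 yaw -0.16
```

View pics/wp3.png

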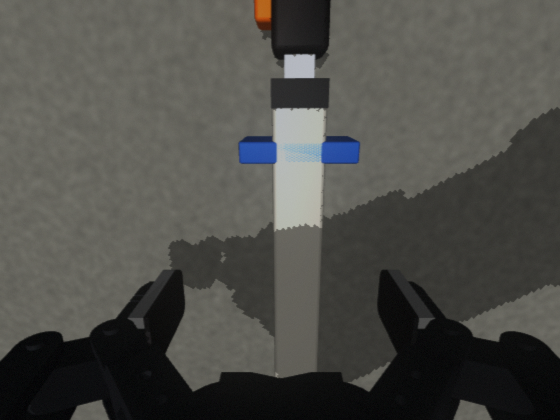

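The image agrees with the state: the pole sits about 8 mm towards tool +y. I'll correct that and descend slowly.

Emit:
carry_out(
  linear=[
    [0.004, 0.008, 0],
    [0, 0, 0],
    [0, 0, 0.01],
    [0, 0, 0],
  ],
  yaw=[0, 0, 0, 0],
  fingers=[1, 1, 1, 1],
)

```text
t: 4.98
position: [0.5067, -0.3323, 0.0256]
ee_rot: [-0.282, 0.959, -0.004, 0.008]
force: [-1.1, 0.7, -1.3]
width: 0.0855
```

```bash
python3 - <<'E'
from h import *
todo([.5075,-.333,.005],212.9)
E
```

```text
t 5.2833 pos [ 0.5079 -0.3329  0.0269] sd [0.0003 0.0001 0.0003] q [-0.2819  0.9594 -0.0046  0.0092] ang 212.75 F [ 1.  -1.1  0.9] w 0.085
tool move 0.0004 0.0001 0.0219 yaw -0.15
```

Emit:
carry_out(
  linear=[
    [0, 0, 0.01],
    [0, 0, 0.009],
    [0, 0, 0],
    [0, 0, 0],
  ],
  yaw=[0, 0, 0, 0],
  fingers=[1, 1, 1, 1],
)

```text
t: 5.62
position: [0.5088, -0.3333, 0.0062]
ee_rot: [-0.282, 0.959, -0.005, 0.01]
force: [0.4, 0.9, 0.4]
width: 0.0853
```

```bash
python3 - <<'E'
from h import *
todo([.5075,-.333,.006],212.9)
from scipy.spatial.transform import Rotation as R
print(R.from_quat(robot.get_state()['ee_rot']).as_matrix().round(4))
E
```

```text
t 5.9167 pos [ 0.509  -0.3334  0.0069] sd [0.0002 0.0002 0.0004] q [-0.2818  0.9594 -0.0053  0.0098] ang 212.74 F [-0.8  0.3  0.8] w 0.0855
tool move 0.0011 0.0012 0.0009 yaw -0.16
[[-0.841  -0.5405  0.0225]
 [-0.5408  0.8412 -0.005 ]
 [-0.0162 -0.0164 -0.9997]]
```

Emit:
carry_out(
  linear=[
    [0.001, 0.001, 0],
    [0, 0, 0],
    [0, 0, 0],
    [0, 0, 0],
    [0, 0, 0],
    [0, 0, 0],
    [0, 0, 0],
    [0, 0, 0],
    [0, 0, 0],
    [0, 0, 0],
  ],
  yaw=[0, 0, 0, 0, 0, 0, 0, 0, 0, 0],
  fingers=[-1, -1, -1, -1, -1, -1, -1, -1, -1, -1],
)

```text
t: 6.75
position: [0.5083, -0.3337, 0.0085]
ee_rot: [-0.282, 0.959, -0.006, 0.011]
force: [-0.4, -0.4, 0.1]
width: 0.0226
```

Emit:
carry_out(
  linear=[
    [0, 0, -0.01],
    [0, 0, -0.02],
    [0, 0, -0.03],
    [0, 0, -0.03],
    [0, 0, -0.03],
    [0, 0, -0.02],
    [0, 0, 0],
    [0, 0, 0],
  ],
  yaw=[0, 0, 0, 0, 0, 0, 0, 0],
  fingers=[-1, -1, -1, -1, -1, -1, -1, -1],
)

```text
t: 7.42
position: [0.5014, -0.3303, 0.154]
ee_rot: [-0.282, 0.959, -0.002, 0.008]
force: [-0.0, -0.0, -2.9]
width: 0.0228
```

```bash
python3 - <<'E'
from h import *
todo([.5288,.0658,.14],161)
snap('wrist','wl.png');snap('side','sl.png')
E
```

```text
t 7.7167 pos [ 0.5009 -0.33    0.1523] sd [0.0003 0.0002 0.0008] q [-0.2822  0.9593 -0.0012  0.0067] ang 212.79 F [ 0.1 -0.4 -3.7] w 0.0226
tool move -0.2378 0.3177 0.0123 yaw 51.79
```

View pics/wl.png

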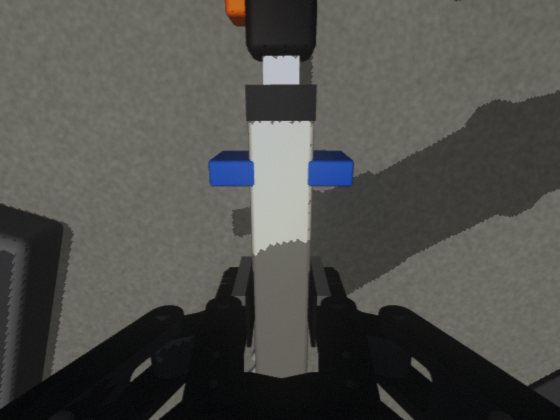

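View pics/sl.png

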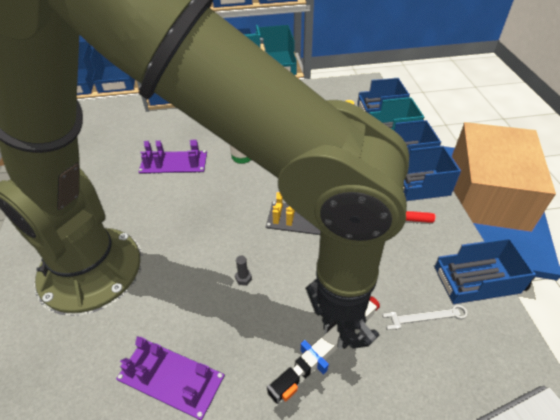

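The pole is held straight in the jaws, with the guard at (281,168). Now I'll carry it over the cradle.

Emit:
carry_out(
  linear=[
    [-0.01, 0.013, 0],
    [-0.0198, 0.0265, 0],
    [-0.0198, 0.0265, 0],
    [-0.0198, 0.0265, 0],
    [-0.0198, 0.0265, 0],
    [-0.0198, 0.0265, 0],
    [-0.0198, 0.0265, 0],
    [-0.0198, 0.0265, 0],
    [-0.0198, 0.0265, 0],
    [-0.0198, 0.0265, 0],
    [-0.0198, 0.0265, 0],
    [-0.01, 0.015, 0],
    [0, 0, 0],
    [0, 0, 0],
  ],
  yaw=[0, 0, 0, 0, 0, 0, 0, 0, 0, 0, 0, 0, 0, 0],
  fingers=[-1, -1, -1, -1, -1, -1, -1, -1, -1, -1, -1, -1, -1, -1],
)

```text
t: 8.98
position: [0.526, 0.0491, 0.1453]
ee_rot: [-0.28, 0.96, 0.001, 0.003]
force: [-0.4, -0.8, -2.6]
width: 0.0227
```

Emit:
carry_out(
  linear=[
    [0, 0, 0],
    [0, 0, 0],
    [0, 0, 0],
    [0, 0, 0],
    [0, 0, 0],
    [0, 0, 0],
    [0, 0, 0],
    [0, 0, 0],
    [0, 0, 0],
    [0, 0, 0],
  ],
  yaw=[4, 6.5, 6.5, 6.5, 6.5, 6.5, 6.5, 4, 0, 0],
  fingers=[-1, -1, -1, -1, -1, -1, -1, -1, -1, -1],
)

```text
t: 9.82
position: [0.5251, 0.0347, 0.1426]
ee_rot: [0.152, 0.988, -0.001, 0.001]
force: [-0.5, 0.4, -2.8]
width: 0.0229
```

```bash
python3 - <<'E'
from h import *
todo([.5288,.0658,.11],161)
E
```

```text
t 10.1167 pos [0.5251 0.0354 0.1427] sd [0.     0.0005 0.0001] q [ 1.518e-01  9.884e-01 -1.000e-03  6.000e-04] ang 162.53 F [ 0.5  0.4 -3.6] w 0.0227
tool move 0.0056 0.0301 0.0327 yaw 1.53
```

Emit:
carry_out(
  linear=[
    [0.003, 0.015, 0],
    [0.003, 0.015, 0],
    [0, 0, 0.015],
    [0, 0, 0],
    [0, 0, 0],
  ],
  yaw=[1.5, 0, 0, 0, 0],
  fingers=[-1, -1, -1, -1, -1],
)

```text
t: 10.53
position: [0.5296, 0.0671, 0.1281]
ee_rot: [0.164, 0.986, -0.0, 0.001]
force: [0.0, 0.2, -3.4]
width: 0.0222
```

```bash
python3 - <<'E'
from h import *
import pickle
todo([.5288,.0658,.11],161)
p,th,q=avg(1,False)
c=robot.calibration('wrist'); im=snap('wrist','wc1.png'); s=robot.get_state(); pickle.dump((c,im,s,p,th),open('wc1.pkl','wb'))
snap('side','sc1.png')
z=p[2]+.020
hsv=cv2.cvtColor(im,cv2.COLOR_RGB2HSV).astype(int);H,S,V=[hsv[...,i] for i in range(3)]
b=((H>100)&(H<125)&(S>140)); b[:100]=0;b[220:]=0;b[:,:180]=0;b[:,380:]=0
ys,xs=np.where(b); print(xs.min(),xs.max(),ys.min(),ys.max())
E
```

```text
t 10.8333 pos [0.5295 0.0663 0.1282] sd [0.0002 0.0002 0.0002] q [ 1.650e-01  9.863e-01 -6.000e-04  1.400e-03] ang 161.01 F [ 1.  -0.1 -3.8] w 0.0227
tool move 0.0005 -0.0007 0.0182 yaw 0.01
209 352 151 185
```

View pics/wc1.png

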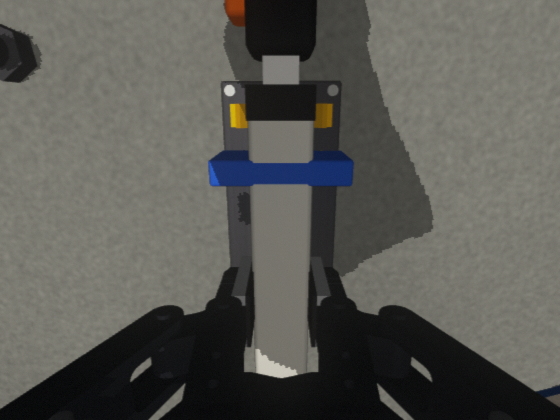

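View pics/sc1.png

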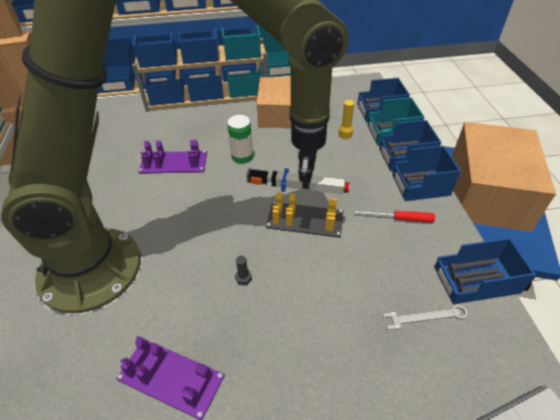

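Over the cradle, the guard's top edges are at rows of about 160 and 185 and it spans columns 209 to 352. The plate is aligned beneath it.

```bash
python3 - <<'E'
from h import *
import pickle
c,im,s,p,th=pickle.load(open('wc1.pkl','rb'))
print(im[145:192,225].sum(1)//3)
X=np.array([np.cos(th),np.sin(th)]);Y=np.array([np.sin(th),-np.cos(th)])
z=p[2]+.020
def t(u,v,z):
    D=onz(c,u,v,z)[:2]-p[:2]; return (D@X).round(4),(D@Y).round(4)
for zz in(z-.004,z,z+.004):
    print(zz,'gL',t(209,178,zz),'gR',t(352,178,zz),'bot',t(225,185.5,zz),'top',t(225,160,zz))
g=cv2.cvtColor(im,cv2.COLOR_RGB2GRAY).astype(float)
for v in(130,145,200,220,240):
    gr=np.diff(cv2.GaussianBlur(g,(3,3),0)[v,230:330]); a=230+gr[:50].argmax();b=230+50+gr[50:].argmin(); print(v,a+.5,b+.5,t((a+b+1)/2,v,z))
# cradle check
print([onz(c,u,v,.009).round(4) for u,v in((229.5,90.5),(333,90))])
for n in('outer',):
    print([onz(c,u,v,.065).round(4) for u,v in((231,115),(333,115))])
E
```

```text
[ 66  64  65  64  66  54  44  41  40  41  42  41  43  42  43  49  56  60
  61  61  61  61  61  60  61  60  60  62  61  61  60  60  61  61  62  61
  61  61  61  58  59  87 110 113 113 111 112]
0.14427520132039137 gL (np.float64(0.0506), np.float64(-0.0288)) gR (np.float64(0.0506), np.float64(0.026)) bot (np.float64(0.0477), np.float64(-0.0228)) top (np.float64(0.0575), np.float64(-0.0223))
0.14827520132039138 gL (np.float64(0.0514), np.float64(-0.0279)) gR (np.float64(0.0514), np.float64(0.0251)) bot (np.float64(0.0486), np.float64(-0.0221)) top (np.float64(0.0581), np.float64(-0.0217))
0.15227520132039138 gL (np.float64(0.0522), np.float64(-0.027)) gR (np.float64(0.0522), np.float64(0.0243)) bot (np.float64(0.0495), np.float64(-0.0214)) top (np.float64(0.0587), np.float64(-0.021))
130 248.5 312.5 (np.float64(0.0687), np.float64(-0.0014))
145 248.5 312.5 (np.float64(0.0635), np.float64(-0.0014))
200 249.5 311.5 (np.float64(0.0429), np.float64(-0.0014))
220 250.5 310.5 (np.float64(0.035), np.float64(-0.0014))
240 251.5 309.5 (np.float64(0.0267), np.float64(-0.0014))
[array([0.433, 0.058, 0.009]), array([0.4576, 0.1303, 0.009 ])]
[array([0.4512, 0.0606, 0.065 ]), array([0.4709, 0.1177, 0.065 ])]
```

Emit:
carry_out(
  linear=[
    [0, 0.001, 0.01],
    [0, 0, 0.015],
    [0, 0, 0.015],
    [0, 0, 0.008],
    [0, 0, 0],
    [0, 0, 0],
  ],
  yaw=[0, 0, 0, 0, 0, 0],
  fingers=[-1, -1, -1, -1, -1, -1],
)

```text
t: 11.48
position: [0.5307, 0.0674, 0.077]
ee_rot: [0.165, 0.986, -0.0, 0.002]
force: [-0.1, -0.3, -2.2]
width: 0.0228
```

```bash
python3 - <<'E'
from h import *
todo([.5293,.067,.043],161)
a=snap('side','sc2.png'); cv2.imwrite('pics/sc2z.png',cv2.resize(cv2.cvtColor(a,4)[130:260,220:380],None,fx=4,fy=4))
snap('wrist','wc2.png')
E
```

```text
t 11.7833 pos [0.5313 0.0674 0.0779] sd [0.0003 0.     0.0004] q [1.653e-01 9.862e-01 1.000e-04 3.200e-03] ang 160.97 F [ 0.5  1.1 -3.4] w 0.0228
tool move 0.0017 -0.001 0.0349 yaw -0.03
```

View pics/sc2z.png

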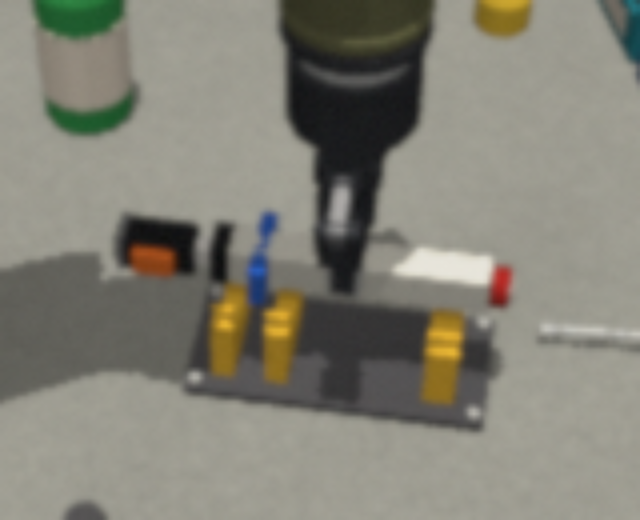

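View pics/wc2.png

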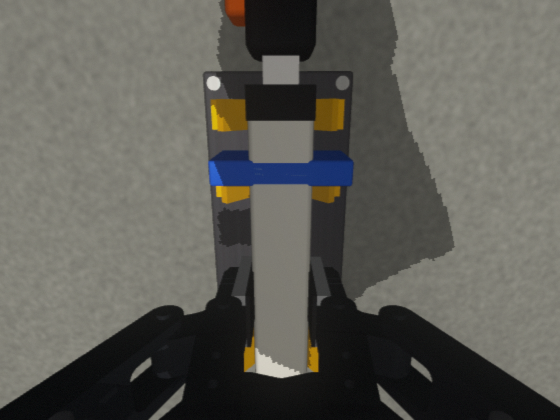

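```bash
python3 - <<'E'
from h import *
p,th,q=avg(3); c=robot.calibration('wrist')
X=np.array([np.cos(th),np.sin(th)]);Y=np.array([np.sin(th),-np.cos(th)])
def t(u,v,z):
    D=onz(c,u,v,z)[:2]-p[:2]; return (D@X).round(4),(D@Y).round(4)
print('screws',t(213.3,83.3,.009),t(342.5,83,.009))
print('tube',t(280.5,130,p[2]+.02),t(280.5,240,p[2]+.02))
print('guard',t(281,185,p[2]+.02),t(281,160,p[2]+.02))
print('outer fork top outer/in',t(211,115,.065),t(344.5,115,.065))
E
```

```text
t 12.0333 pos [0.5312 0.0674 0.0779] sd [0.     0.     0.0001] q [1.653e-01 9.862e-01 1.000e-04 3.300e-03] ang 160.97 F [ 1.1 -0.2 -3.1] w 0.0226
screws (np.float64(0.0901), np.float64(-0.0412)) (np.float64(0.0902), np.float64(0.0352))
tube (np.float64(0.0689), np.float64(-0.0014)) (np.float64(0.0268), np.float64(-0.0015))
guard (np.float64(0.0489), np.float64(-0.0013)) (np.float64(0.0582), np.float64(-0.0013))
outer fork top outer/in (np.float64(0.0733), np.float64(-0.0324)) (np.float64(0.0733), np.float64(0.027))
```

Emit:
carry_out(
  linear=[
    [0.002, -0.0014, 0],
    [0, 0, 0.01],
    [0, 0, 0.006],
    [0, 0, 0],
    [0, 0, 0],
  ],
  yaw=[0, 0, 0, 0, 0],
  fingers=[-1, -1, -1, -1, -1],
)

```text
t: 12.45
position: [0.5286, 0.0666, 0.0601]
ee_rot: [0.165, 0.986, 0.0, 0.003]
force: [-0.4, 0.2, -3.5]
width: 0.0228
```

```bash
python3 - <<'E'
from h import *
todo([.5297,.0663,.043],161)
p,th,q=avg(1,False); c=robot.calibration('wrist');snap('wrist','wc3.png')
E
```

```text
t 12.75 pos [0.5289 0.0666 0.0606] sd [0.0002 0.     0.0003] q [1.653e-01 9.862e-01 2.000e-04 3.700e-03] ang 160.97 F [ 0.3  0.2 -3.4] w 0.0229
tool move -0.0009 -0.0001 0.0176 yaw -0.03
```

View pics/wc3.png

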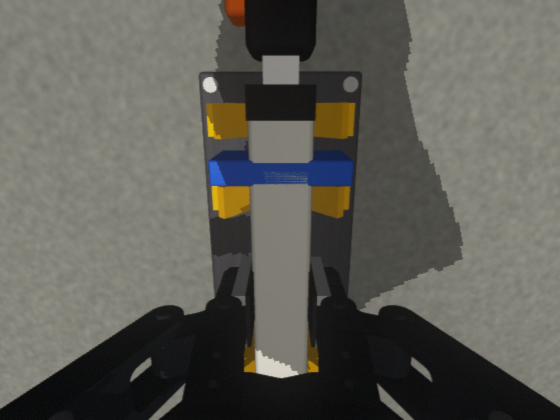

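Emit:
carry_out(
  linear=[
    [0, 0, 0.008],
    [0, 0, 0.006],
    [0, 0, 0.003],
    [0, 0, 0],
    [0, 0, 0],
  ],
  yaw=[0, 0, 0, 0, 0],
  fingers=[-1, -1, -1, -1, -1],
)

```text
t: 13.27
position: [0.5302, 0.0669, 0.0433]
ee_rot: [0.165, 0.986, 0.001, 0.005]
force: [-2.8, 0.0, 7.0]
width: 0.0227
```

```bash
python3 - <<'E'
from h import *
todo([.5295,.0665,.043],161)
snap('wrist','wc4.png')
a=snap('side','sc4.png'); cv2.imwrite('pics/sc4z.png',cv2.resize(cv2.cvtColor(a,4)[130:260,220:380],None,fx=4,fy=4))
E
```

```text
t 13.5667 pos [0.5302 0.0669 0.0433] sd [0. 0. 0.] q [1.653e-01 9.862e-01 8.000e-04 5.300e-03] ang 160.98 F [-1.6 -0.   2.2] w 0.0225
tool move 0.0005 -0.0006 0.0003 yaw -0.02
```

View pics/wc4.png

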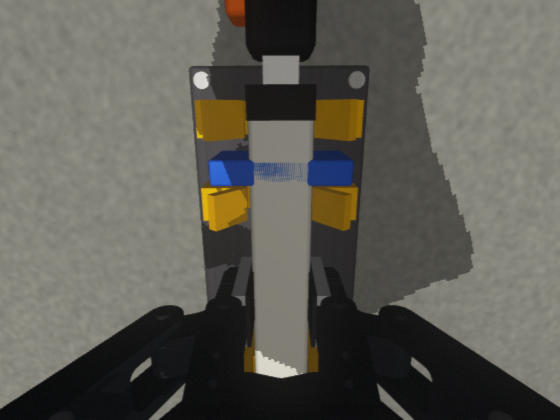

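View pics/sc4z.png

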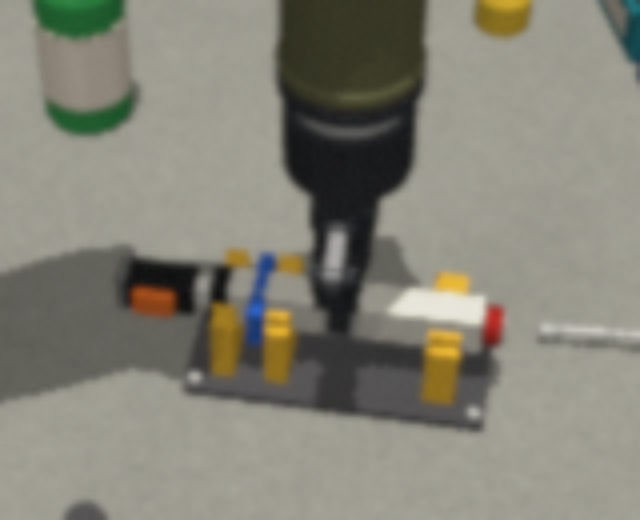

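The guard is down between the forks and the force has reversed, so the pole is supported. Releasing now.

Emit:
carry_out(
  linear=[
    [0, 0, 0],
    [0, 0, 0],
    [0, 0, 0],
    [0, 0, 0],
    [0, 0, 0],
    [0, 0, 0],
    [0, 0, 0],
    [0, 0, 0],
  ],
  yaw=[0, 0, 0, 0, 0, 0, 0, 0],
  fingers=[1, 1, 1, 1, 1, 1, 1, 1],
)

```text
t: 14.33
position: [0.5308, 0.0671, 0.0427]
ee_rot: [0.165, 0.986, 0.001, 0.006]
force: [1.0, 0.5, 0.3]
width: 0.0855
```

Emit:
carry_out(
  linear=[
    [0, 0, -0.02],
    [0, 0, -0.03],
    [0, 0, -0.03],
    [0, 0, -0.03],
    [0, 0, 0],
    [0, 0, 0],
  ],
  yaw=[0, 0, 0, 0, 0, 0],
  fingers=[1, 1, 1, 1, 1, 1],
)

```text
t: 14.83
position: [0.5283, 0.067, 0.156]
ee_rot: [0.165, 0.986, 0.0, 0.004]
force: [0.3, 0.9, -0.6]
width: 0.0857
```

```bash
python3 - <<'E'
from h import *
import pickle
p,th,q=avg(4); c=robot.calibration('wrist'); im=snap('wrist','wd.png'); pickle.dump((c,im,p,th),open('wd.pkl','wb'))
a=snap('side','sd.png'); cv2.imwrite('pics/sdz.png',cv2.resize(cv2.cvtColor(a,4)[130:260,220:380],None,fx=4,fy=4))
E
```

```text
t 15.0333 pos [0.528  0.0669 0.1549] sd [0.0005 0.0001 0.0008] q [1.652e-01 9.862e-01 1.000e-04 2.700e-03] ang 160.98 F [ 0.3  0.9 -0.4] w 0.0853
```

View pics/wd.png

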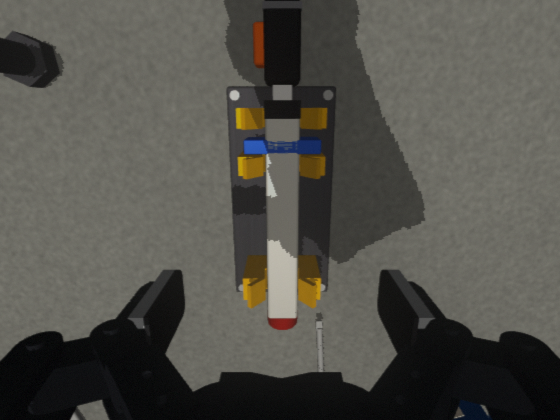

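View pics/sdz.png

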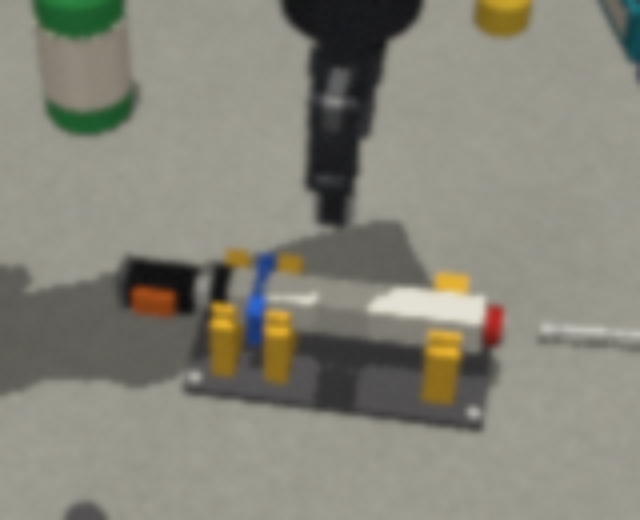

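```bash
python3 - <<'E'
from h import *
c=robot.calibration('top')
for n,u,v,z in(('bolt',332,259,.05),('purpR top',202,286,.06),('purpC',186,305,.05),('can',184,243,.13)): print(n,onz(c,u,v,z).round(3))
todo([.4163,.1055,.12],161)
todo([.331,.135,.12],161)
E
```

```text
bolt [ 0.353 -0.082  0.05 ]
purpR top [0.275 0.294 0.06 ]
purpC [0.221 0.34  0.05 ]
can [0.39  0.337 0.13 ]
t 15.4333 pos [0.5276 0.0669 0.1543] sd [0.0002 0.     0.0003] q [ 1.652e-01  9.863e-01 -1.000e-04  1.900e-03] ang 160.98 F [ 0.4  0.  -0.1] w 0.0856
tool move 0.1178 0.0002 0.0343 yaw -0.02
t 15.7333 pos [0.5279 0.0669 0.1549] sd [0.     0.     0.0001] q [0.1652 0.9863 0.     0.0024] ang 160.98 F [-0.2 -0.2  0.4] w 0.0858
tool move 0.2084 0.0002 0.0349 yaw -0.02
```

Emit:
carry_out(
  linear=[
    [0.02, 0, 0],
    [0.026, 0, 0],
    [0.026, 0, 0],
    [0.026, 0, 0],
    [0.026, 0, 0],
    [0.026, 0, 0],
    [0.026, 0, 0],
    [0.02, 0, 0],
    [0, 0, 0],
    [0, 0, 0],
  ],
  yaw=[0, 0, 0, 0, 0, 0, 0, 0, 0, 0],
  fingers=[1, 1, 1, 1, 1, 1, 1, 1, 1, 1],
)

```text
t: 16.57
position: [0.3362, 0.132, 0.1535]
ee_rot: [0.166, 0.986, 0.0, 0.005]
force: [0.9, -0.9, 0.1]
width: 0.0855
```

```bash
python3 - <<'E'
from h import *
todo([.331,.135,.05],161)
print(robot.get_state()['joint_positions'].round(3))
E
```

```text
t 16.8667 pos [0.3372 0.1317 0.1533] sd [0.0005 0.0001 0.0001] q [1.671e-01 9.859e-01 4.000e-04 4.700e-03] ang 160.76 F [-0.  -0.2 -0.4] w 0.0856
tool move 0.0069 0.0011 0.1033 yaw -0.24
[-0.38   0.207 -0.077  2.256  0.033  0.673  0.753]
```

Emit:
carry_out(
  linear=[
    [0.002, 0, 0.02],
    [0.001, 0, 0.025],
    [0.001, 0, 0.025],
    [0, 0, 0.02],
    [0, 0, 0],
    [0, 0, 0],
  ],
  yaw=[0, 0, 0, 0, 0, 0],
  fingers=[1, 1, 1, 1, 1, 1],
)

```text
t: 17.37
position: [0.3403, 0.1329, 0.0607]
ee_rot: [0.17, 0.985, 0.002, 0.007]
force: [-0.0, -0.9, 0.5]
width: 0.0855
```

```bash
python3 - <<'E'
from h import *
import pickle
todo([.331,.135,.05],161)
print(robot.get_state()['joint_positions'].round(3))
a=snap('side','se.png')
im=snap('wrist','we.png')
E
```

```text
t 17.6667 pos [0.3409 0.1333 0.0617] sd [0.0002 0.0002 0.0004] q [0.1702 0.9854 0.0029 0.0086] ang 160.4 F [-0.9 -0.2 -0.1] w 0.0852
tool move 0.0099 -0.0017 0.0117 yaw -0.6
[-0.406  0.393 -0.054  2.381  0.075  0.351  0.704]
```

View pics/se.png

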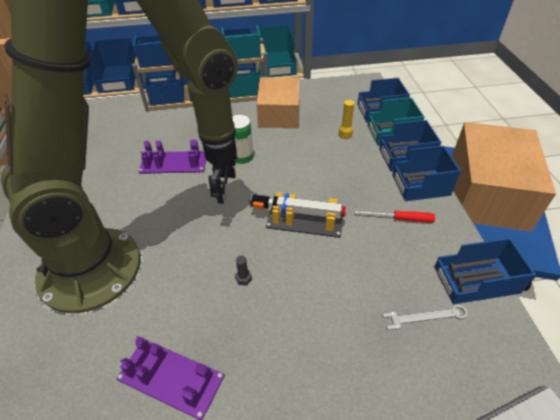

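Close to the limits here, with joint 4 at 2.38 and joint 6 at 0.35. I'll test the actual end pose with nothing in the jaws.

Emit:
carry_out(
  linear=[
    [0.006, 0, 0.01],
    [0.006, -0.001, 0.008],
    [0.003, 0, 0.003],
    [0, 0, 0],
    [0, 0, 0],
  ],
  yaw=[0, 0, 0, 0, 0],
  fingers=[1, 1, 1, 1, 1],
)

```text
t: 18.18
position: [0.3281, 0.1384, 0.042]
ee_rot: [0.17, 0.985, 0.005, 0.011]
force: [-0.2, 0.3, 0.3]
width: 0.0856
```

```bash
python3 - <<'E'
from h import *
todo([.331,.135,.04],161)
print(robot.get_state()['joint_positions'].round(3))
E
```

```text
t 18.4833 pos [0.3285 0.1384 0.0421] sd [0.0001 0.     0.    ] q [0.1704 0.9853 0.0049 0.0115] ang 160.37 F [ 0.4 -0.3 -0.1] w 0.0854
tool move -0.0035 -0.0024 0.0021 yaw -0.63
[-0.448  0.432 -0.035  2.432  0.083  0.254  0.668]
```

The end pose is reachable. Now I'll rise and go back over the grip.

Emit:
carry_out(
  linear=[
    [0, 0, -0.025],
    [0, 0, -0.03],
    [0, 0, -0.025],
    [-0.02, -0.002, 0],
    [-0.03, 0, 0],
    [-0.025, 0, 0],
    [-0.012, 0, 0],
    [0, 0, 0],
    [0, 0, 0],
  ],
  yaw=[0, 0, 0, -0.5, 0, 0, 0, 0, 0],
  fingers=[1, 1, 1, 1, 1, 1, 1, 1, 1],
)

```text
t: 19.23
position: [0.4108, 0.1053, 0.1291]
ee_rot: [0.165, 0.986, 0.005, 0.012]
force: [-1.1, 0.1, -0.5]
width: 0.0857
```

```bash
python3 - <<'E'
from h import *
todo([.42,.1043,.07],161)
im=snap('wrist','wf.png')
import pickle; p,th,q=avg(1,False); pickle.dump((robot.calibration('wrist'),im,p,th),open('wf.pkl','wb'))
E
```

```text
t 19.5333 pos [0.41   0.1058 0.1291] sd [0.0003 0.0002 0.    ] q [0.1646 0.9863 0.0045 0.0118] ang 161.05 F [-0.1  1.1 -0. ] w 0.0857
tool move -0.01 0.0018 0.0591 yaw 0.05
```

View pics/wf.png

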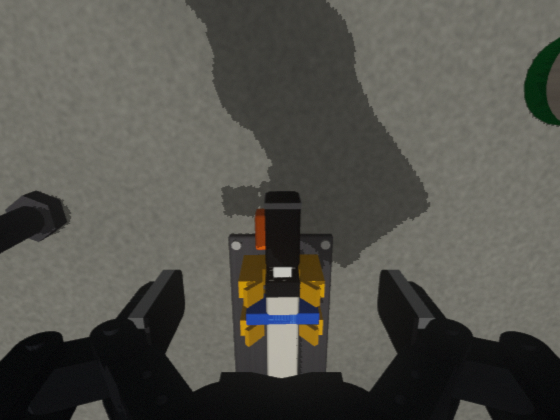

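The grip's end is at row 191 to 207, and the button is at columns 255 to 266 and rows 209 to 249.

```bash
python3 - <<'E'
from h import *
import pickle
c,im,p,th=pickle.load(open('wf.pkl','rb'))
hsv=cv2.cvtColor(im,cv2.COLOR_RGB2HSV).astype(int);H,S,V=[hsv[...,i] for i in range(3)]
m=((H>3)&(H<14)&(S>150)); m[:190]=0;m[270:]=0;m[:,:245]=0;m[:,275:]=0
ys,xs=np.where(m); print(xs.min(),xs.max(),ys.min(),ys.max())
X=np.array([np.cos(th),np.sin(th)]);Y=np.array([np.sin(th),-np.cos(th)])
def t(u,v,z):
    D=onz(c,u,v,z)[:2]-p[:2]; return (D@X).round(4),(D@Y).round(4)
print('btn',t(257,ys.min(),.058),t(257,ys.max(),.058))
print('grip',t(264,225,.062),t(300,225,.062),'end',t(282,207,.062),t(282,265,.062))
print('screws',t(236,245,.009),t(325.5,244.5,.009),'guard',t(283.5,320,.063))
E
```

```text
255 266 209 249
btn (np.float64(0.0106), np.float64(-0.0163)) (np.float64(-0.0186), np.float64(-0.017))
grip (np.float64(0.0007), np.float64(-0.0117)) (np.float64(0.0006), np.float64(0.0123)) end (np.float64(0.0132), np.float64(0.0003)) (np.float64(-0.029), np.float64(0.0003))
screws (np.float64(-0.0373), np.float64(-0.038)) (np.float64(-0.0373), np.float64(0.0383)) guard (np.float64(-0.0734), np.float64(0.0014))
```

Emit:
carry_out(
  linear=[
    [-0.009, 0.0015, 0],
    [0, 0, 0.02],
    [0, 0, 0.02],
    [0, 0, 0.02],
    [0, 0, 0.01],
    [0, 0, 0],
    [0, 0, 0],
  ],
  yaw=[0, 0, 0, 0, 0, 0, 0],
  fingers=[1, 1, 1, 1, 1, 1, 1],
)

```text
t: 20.22
position: [0.4267, 0.1059, 0.058]
ee_rot: [0.163, 0.986, 0.006, 0.015]
force: [0.4, -0.1, 0.4]
width: 0.0852
```

```bash
python3 - <<'E'
from h import *
todo([.419,.1046,.037],161)
im=snap('wrist','wg.png')
E
```

```text
t 20.5167 pos [0.427  0.106  0.0588] sd [0.0001 0.0001 0.0003] q [0.1635 0.9864 0.0063 0.0158] ang 161.18 F [ 0.  -1.2 -0.7] w 0.0856
tool move 0.0071 -0.0039 0.0218 yaw 0.18
```

View pics/wg.png

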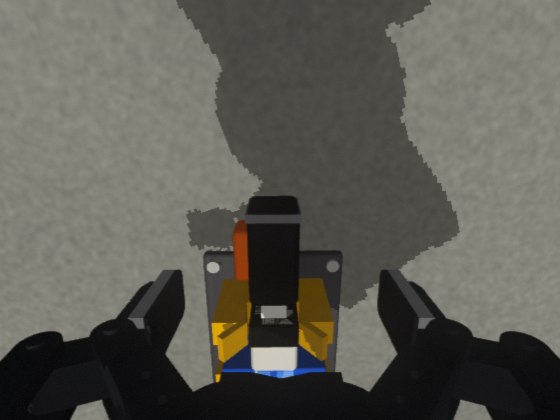

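Emit:
carry_out(
  linear=[
    [0.007, -0.004, 0],
    [0, 0, 0],
    [0, 0, 0.01],
    [0, 0, 0.01],
    [0, 0, 0],
    [0, 0, 0],
  ],
  yaw=[0, 0, 0, 0, 0, 0],
  fingers=[1, 1, 1, 1, 1, 1],
)

```text
t: 21.07
position: [0.4187, 0.1045, 0.0401]
ee_rot: [0.163, 0.986, 0.007, 0.017]
force: [0.8, 0.4, -0.2]
width: 0.0859
```

```bash
python3 - <<'E'
from h import *
todo([.419,.1046,.037],161)
im=snap('wrist','wh.png')
from scipy.spatial.transform import Rotation as R
print(R.from_quat(robot.get_state()['ee_rot']).as_matrix().round(4))
E
```

```text
t 21.3667 pos [0.4191 0.1046 0.0404] sd [0.0002 0.0001 0.0001] q [0.1634 0.9864 0.0073 0.0179] ang 161.18 F [ 0.4 -1.2 -0.4] w 0.0851
tool move 0.0001 -0.0 0.0034 yaw 0.18
[[-0.9459  0.3222  0.038 ]
 [ 0.3227  0.9464  0.0087]
 [-0.0332  0.0204 -0.9992]]
```

View pics/wh.png

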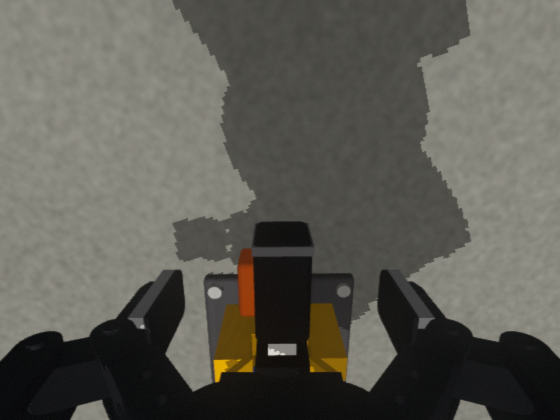

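Both pads straddle the grip. Lowering a touch and closing.

Emit:
carry_out(
  linear=[
    [0, 0, 0.002],
    [0, 0, 0],
    [0, 0, 0],
    [0, 0, 0],
    [0, 0, 0],
    [0, 0, 0],
    [0, 0, 0],
    [0, 0, 0],
    [0, 0, 0],
    [0, 0, 0],
  ],
  yaw=[0, 0, 0, 0, 0, 0, 0, 0, 0, 0],
  fingers=[-1, -1, -1, -1, -1, -1, -1, -1, -1, -1],
)

```text
t: 22.25
position: [0.4195, 0.1046, 0.0389]
ee_rot: [0.164, 0.986, 0.008, 0.018]
force: [-1.3, 0.5, 0.8]
width: 0.023
```

```bash
python3 - <<'E'
from h import *
todo([.419,.1046,.037],161)
im=snap('wrist','wi.png')
E
```

```text
t 22.55 pos [0.4195 0.1046 0.0389] sd [0. 0. 0.] q [0.1636 0.9863 0.0075 0.0184] ang 161.17 F [0.6 0.4 0.8] w 0.0229
tool move 0.0005 -0.0002 0.0019 yaw 0.17
```

View pics/wi.png

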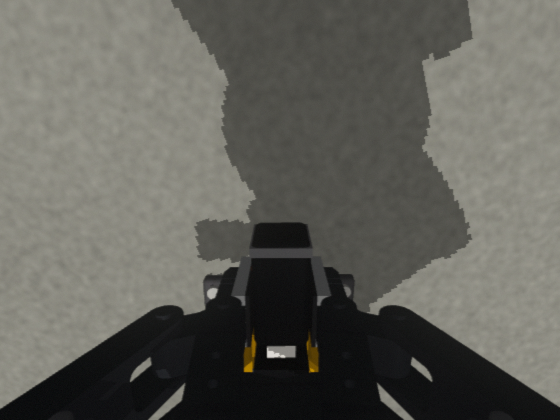

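The jaws read 22.9 mm, so the button is flush. Now I'll pull straight out along tool +x.

Emit:
carry_out(
  linear=[
    [0.006, 0, 0],
    [0.008, 0, -0.0003],
    [0.008, 0, -0.0003],
    [0.008, 0, -0.0003],
    [0, 0, 0],
    [0, 0, 0],
  ],
  yaw=[0, 0, 0, 0, 0, 0],
  fingers=[-1, -1, -1, -1, -1, -1],
)

```text
t: 23.1
position: [0.39, 0.1151, 0.0388]
ee_rot: [0.164, 0.986, 0.008, 0.02]
force: [2.5, -1.5, -1.7]
width: 0.0227
```

```bash
python3 - <<'E'
from h import *
todo([.419-.9455*.095,.1046+.3256*.095,.0385],161)
im=snap('wrist','wj.png')
a=snap('side','sj.png'); cv2.imwrite('pics/sjz.png',cv2.resize(cv2.cvtColor(a,4)[130:260,200:360],None,fx=4,fy=4))
E
```

```text
t 23.4 pos [0.3904 0.115  0.0388] sd [0.0003 0.0001 0.    ] q [0.1646 0.9861 0.0081 0.0202] ang 161.05 F [ 1.8 -1.3 -1.5] w 0.0229
tool move 0.0646 -0.0005 0.0003 yaw 0.05
```

View pics/wj.png

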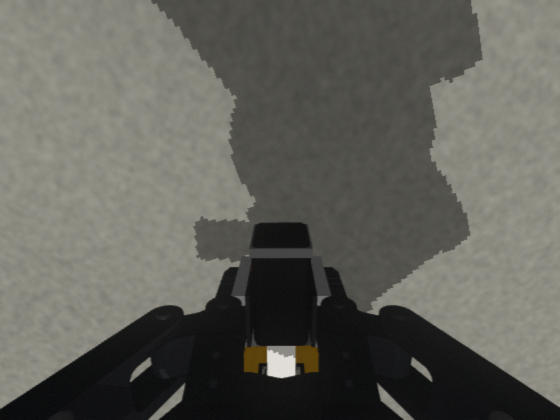

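View pics/sjz.png

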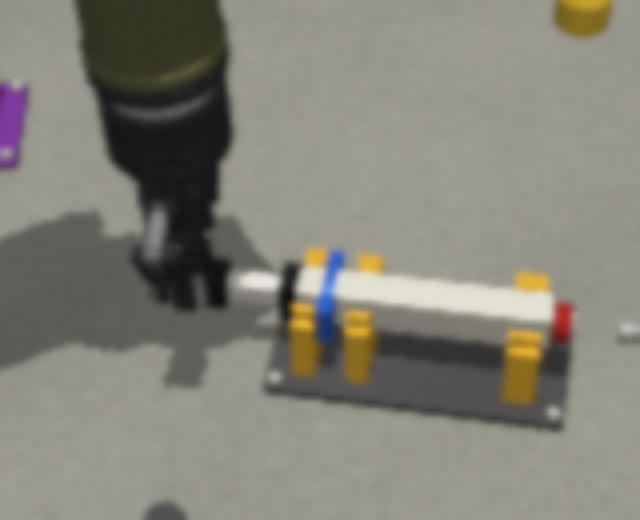

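The inner section is sliding out at about 2.5 N with the pole still seated. Continuing.

Emit:
carry_out(
  linear=[
    [0.007, 0, -0.0003],
    [0.008, 0, -0.0003],
    [0.008, 0, -0.0003],
    [0.008, 0, -0.0003],
    [0.008, 0, -0.0003],
    [0.006, 0, -0.0002],
    [0.005, 0, -0.0002],
    [0, 0, 0],
    [0, 0, 0],
  ],
  yaw=[0, 0, 0, 0, 0, 0, 0, 0, 0],
  fingers=[-1, -1, -1, -1, -1, -1, -1, -1, -1],
)

```text
t: 24.25
position: [0.3398, 0.1325, 0.0388]
ee_rot: [0.165, 0.986, 0.008, 0.022]
force: [3.7, -2.2, -2.6]
width: 0.023
```

```bash
python3 - <<'E'
from h import *
todo([.419-.9455*.095,.1046+.3256*.095,.0385],161)
print(robot.get_state()['joint_positions'].round(3))
E
```

```text
t 24.55 pos [0.3401 0.1324 0.0388] sd [0.0002 0.     0.    ] q [0.1654 0.986  0.0085 0.0215] ang 160.96 F [ 2.1 -1.5 -2.5] w 0.023
tool move 0.0114 -0.0006 0.0003 yaw -0.04
[-4.490e-01  4.430e-01  1.000e-03  2.433e+00  4.800e-02  2.210e-01
  7.430e-01]
```

Emit:
carry_out(
  linear=[
    [0.004, 0, -0.0002],
    [0.004, 0, -0.0002],
    [0, 0, 0],
  ],
  yaw=[0, 0, 0],
  fingers=[-1, -1, -1],
)

```text
t: 24.8
position: [0.3334, 0.1348, 0.0388]
ee_rot: [0.166, 0.986, 0.009, 0.022]
force: [2.8, -1.1, -3.3]
width: 0.023
```

```bash
python3 - <<'E'
from h import *
todo([.419-.9455*.095,.1046+.3256*.095,.0385],161)
print(robot.get_state()['joint_positions'].round(3))
E
```

```text
t 25.1 pos [0.3338 0.1347 0.0388] sd [0.0001 0.     0.    ] q [0.1664 0.9858 0.0088 0.0222] ang 160.84 F [ 3.7 -0.8 -2.6] w 0.0229
tool move 0.0046 -0.0007 0.0003 yaw -0.16
[-0.468  0.439  0.006  2.447  0.046  0.21   0.73 ]
```

Emit:
carry_out(
  linear=[
    [0.003, 0, -0.0001],
    [0.003, 0, -0.0001],
    [0, 0, 0],
  ],
  yaw=[0, 0, 0],
  fingers=[-1, -1, -1],
)

```text
t: 25.35
position: [0.3288, 0.1367, 0.0389]
ee_rot: [0.167, 0.986, 0.009, 0.023]
force: [3.2, -2.0, -1.8]
width: 0.0232
```

```bash
python3 - <<'E'
from h import *
todo([.419-.9455*.095,.1046+.3256*.095,.0385],161)
print(robot.get_state()['joint_positions'].round(3))
a=snap('side','sk.png'); cv2.imwrite('pics/skz.png',cv2.resize(cv2.cvtColor(a,4)[130:260,200:360],None,fx=4,fy=4))
E
```

```text
t 25.65 pos [0.329  0.1367 0.0388] sd [0.0001 0.     0.    ] q [0.1671 0.9856 0.0091 0.0229] ang 160.76 F [ 1.5 -1.1 -3.5] w 0.0231
tool move -0.0005 -0.001 0.0003 yaw -0.24
[-0.482  0.436  0.009  2.457  0.044  0.201  0.718]
```

View pics/skz.png

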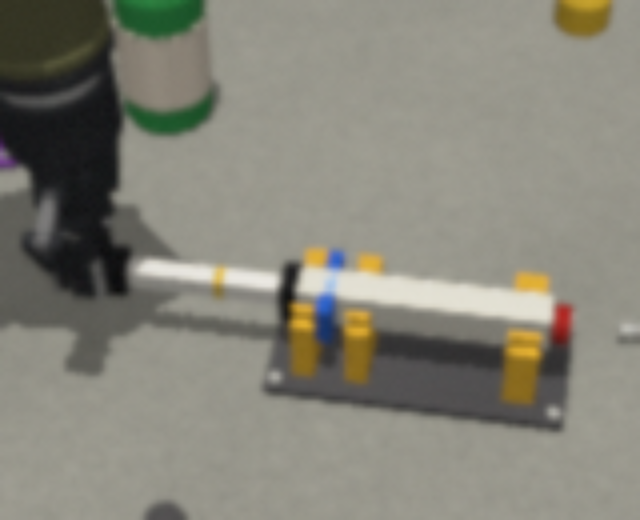

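```bash
python3 - <<'E'
from h import *
im=snap('wrist','wk.png')
a=cv2.imread('pics/wi.png');b=cv2.imread('pics/wk.png')
cv2.imwrite('pics/cmp.png',np.hstack([a[200:400,180:380],b[200:400,180:380]])[:, :].repeat(2,0).repeat(2,1))
i=cv2.cvtColor(cv2.imread('pics/side0.png'),4); a=cv2.imread('pics/sk.png')
# guard / cup position in side view, at seat height
j=cv2.imread('pics/sd.png')
for n,f in(('sd',j),('sk',a)):
    h=cv2.cvtColor(f,cv2.COLOR_BGR2HSV).astype(int);c=robot.calibration('side')
    m=((h[...,0]<6)|(h[...,0]>174))&(h[...,1]>130)&(h[...,2]>60); m[:195]=0;m[222:]=0;m[:,:332]=0;m[:,:][:,350:]=0
    ys,xs=np.where(m); b=((h[...,0]>100)&(h[...,0]<125)&(h[...,1]>120)); b[:185]=0;b[225:]=0;b[:,:265]=0;b[:,300:]=0
    yb,xb=np.where(b)
    R=onz(c,xs.mean(),ys.mean(),.055);B=onz(c,xb.mean(),yb.mean(),.06)
    s=np.array([.5297,.0665]);X=np.array([-.9455,.3256])
    print(n,xs.mean(),ys.mean(),xb.mean(),yb.mean(),(R[:2]-s)@X,(B[:2]-s)@X)
E
```

```text
sd 342.7878787878788 211.03030303030303 283.9491525423729 205.25423728813558 -0.09291262970126857 0.05182110995124253
sk 340.02702702702703 210.6216216216216 281.51020408163265 206.16326530612244 -0.08614680393288116 0.057232781883369804
```

View pics/cmp.png

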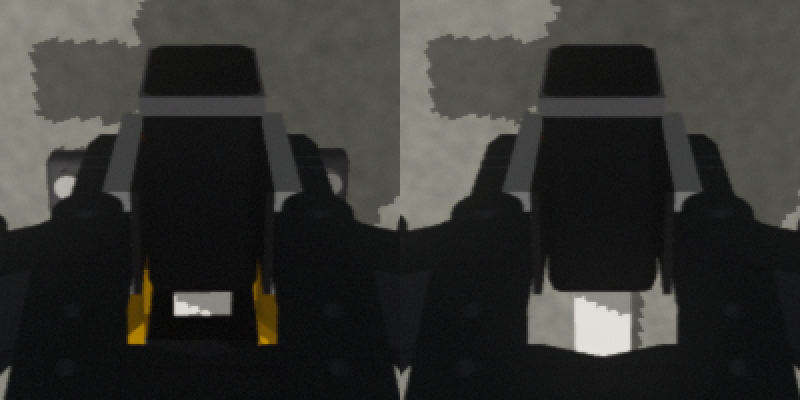

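No slip in the grip, and the pole has moved about 6 mm onto the outer fork, so stretch is about 0.090. I'll pull a little further to feel the dead end.

Emit:
carry_out(
  linear=[
    [0.003, 0, -0.0001],
    [0.003, 0, -0.0001],
  ],
  yaw=[0, 0],
  fingers=[-1, -1],
)

```text
t: 25.92
position: [0.3264, 0.1387, 0.0391]
ee_rot: [0.169, 0.985, 0.01, 0.025]
force: [15.2, -8.9, -4.7]
width: 0.0233
```

```bash
python3 - <<'E'
from h import *
todo([.419-.9455*.095,.1046+.3256*.095,.0385],161)
s=robot.get_state();print(s['joint_positions'].round(3),s['wrist_torque'].round(2))
F=[]
for i in range(4): robot.camera('top');F.append(robot.get_state()['force'])
print(np.mean(F,0))
E
```

```text
t 26.2167 pos [0.3264 0.1386 0.0392] sd [0.     0.0001 0.    ] q [0.1688 0.9853 0.0101 0.0252] ang 160.56 F [10.3 -5.4 -3.1] w 0.0228
tool move -0.0036 -0.002 0.0007 yaw -0.44
[-0.496  0.433  0.014  2.465  0.045  0.191  0.705] [-0.92 -1.34 -0.14]
[ 9.04121936 -5.08924617 -3.58959349]
```

```bash
python3 - <<'E'
from h import *
a=snap('side','sm.png'); cv2.imwrite('pics/smz.png',cv2.resize(cv2.cvtColor(a,4)[120:270,170:380],None,fx=3.5,fy=3.5))
snap('top','tm.png')
h=cv2.cvtColor(a,cv2.COLOR_RGB2HSV).astype(int);c=robot.calibration('side')
m=((h[...,0]<6)|(h[...,0]>174))&(h[...,1]>130)&(h[...,2]>60); m[:195]=0;m[222:]=0;m[:,:332]=0;m[:,350:]=0
ys,xs=np.where(m); R=onz(c,xs.mean(),ys.mean(),.055); print((R[:2]-[.5297,.0665])@[-.9455,.3256])
avg(4)
E
```

```text
-0.08605132288408719
t 26.7167 pos [0.3264 0.1386 0.0392] sd [0. 0. 0.] q [0.1687 0.9853 0.0101 0.0251] ang 160.56 F [ 8.4 -5.3 -3. ] w 0.0227
```

View pics/smz.png

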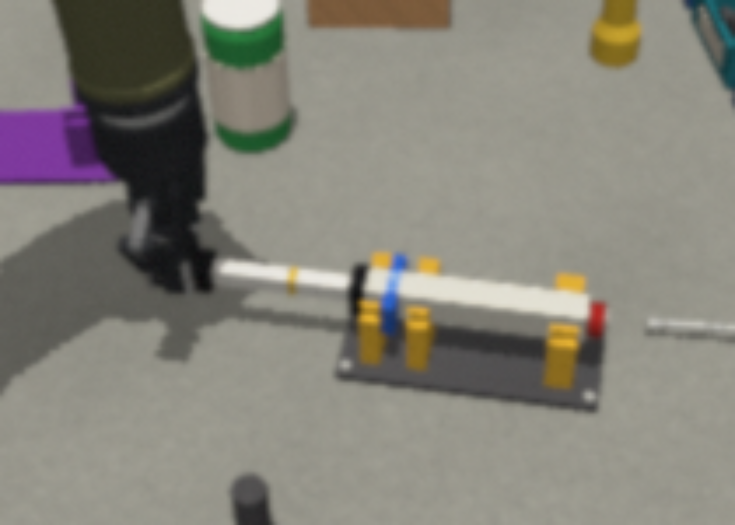

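View pics/tm.png

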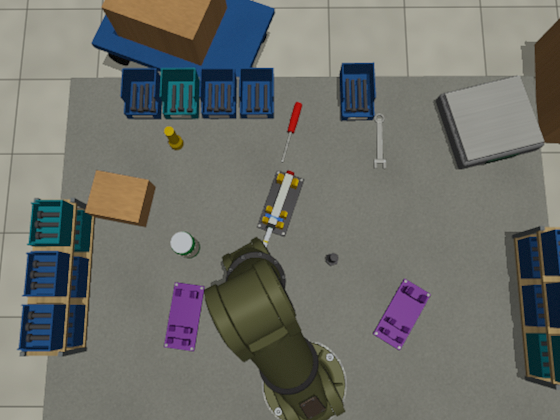

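The pole lies flat with the guard bearing on the outer fork, the inner section is fully out, and the bystanders look unmoved. The force is steady at about 10 N, so I'm handing in.

```bash
python3 - <<'E'
from rig import robot
print(robot.hand_in())
E
```

```text
the job is handed in; nothing more can be done
None
```

The pole is in the yellow cradle with its guard between the close-set forks. I let go of it, then squeezed the orange button and pulled the grip out to the dead end. I handed in at about 26.7 s, still holding it there.

**What the last checks showed:**
- **Button:** the jaws read 22.7–23.3 mm throughout the pull, the same as on the 24 mm tube. That means the button was flush. The wrist pictures showed no slip on the grip.
- **Extension:** the tool moved about 99 mm, of which about 7 mm was the pole shifting until the guard met the outer fork. That leaves a stretch of about 0.09 m. The pulling force then rose from about 4 N to 10–17 N, which is the dead end, and held steady at about 10 N.
- **Scene:** the final side and top pictures show the pole lying flat in the cradle. By eye, nothing else on the bench had moved.

**Not ideal or not confirmed:**
- **Pole shift:** it moved a little more than the stated 5 mm of play, partly because I laid it slightly back in the slot.
- **Arm pose at the end:** the tool had drifted to about 3° of tilt, and joint 6 was at 0.19 rad, close to its limit of 0.17.
- **Joints:** I never read the stretch and button values directly; both are inferred from the tool travel, force, jaw width and pictures.

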